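Put the creasing machine's gear lever into the slot of the round mark

TASK

Change the gear of the creasing machine: with the fingertips, push the lever's knob out of the middle lane, through the gate's cross channel and fully home into the corner slot that has the round disc mark, then let go of it and back off. Only push the knob, never grip it or force it hard against the gate, and leave everything else on the table where it stands.

Things in the scene. Friction and masses are not known exactly. Their poses are not given: they have to be found in the camera images.
- machine: blue table-top creasing machine, bolted down, turned up to 0.35 rad: a gate box 150 mm (its x) by 180 mm (its y), grey gate plate on top, and to its right a roller unit (machine y -119 to -321 mm, 170 mm deep, up to 126 mm high). Origin on the table under the gate's centre; x away from the robot along the lanes when not turned, y left along the cross channel, z up.
- gate_centre (a point): centre of the gate plate's top face, 92 mm above the table, axes as the machine's. The plate's cut-out: three lanes along x, at y = -30, 0 and +30 mm, joined at x = 0 by one cross channel along y. The middle lane is 17 mm wide, the outer ones 19 mm, the channel 18 mm; the plate's fingers between the lanes have rounded ends. The lever's stem is 10 mm thick and can change lanes only through the channel.
- knob: the lever: black ball knob 40 mm across on a 10 mm steel stem; origin at the ball's centre, 150 mm from the pivot, which lies 70 mm below gate_centre. It tilts with light friction (about 2 N at the knob) and stays where left. Knob centre from gate_centre: upright 80 mm up; at the middle lane's ends x +/-46, y 0, 73 mm up; fully home in a corner slot x +/-46, y +/-56, 61 mm up.
- tilt (a joint): fore-and-aft tilt of the lever along its lane, rad: 0 upright, in the cross channel (within about 0.04 the stem passes sideways); positive with the knob towards the gate's +x; stops at -0.31 and +0.31, which are the slots' ends. It starts anywhere along the middle lane.
- swing (a joint): sideways swing of the lever along the cross channel, rad: 0 in the middle lane; positive with the knob towards the gate's +y; stops at -0.405 and +0.405, where the lever stands in line with the outer lanes.
- mark_disc: the round mark: brass disc 34 mm across, 3 mm high, on the gate plate at one of its four corners, differing from run to run (x +/-46, y +/-56 mm from gate_centre), straight under the knob's place when the lever is fully home in that corner's slot. Origin at its underside's centre. The other corners carry brass marks of other shapes: a cross (36 mm), a bar (36 x 9 mm), two studs (12 mm each).
- ink: amber ink jar with a black cap, 44 mm across, 75 mm tall, close to the left side of the gate box; origin at the centre of its underside
- stamp: rubber stamp standing on its 36 x 50 mm block, wooden grip up to 77 mm tall, close to the left side of the gate box; origin at the centre of its underside
- marker: blue marker pen, 125 mm long, 14 mm thick, lying left of the machine; origin under its middle
- embosser: hand embosser, blue cheeks and steel arm, 150 mm long, 115 mm tall, on the left; origin under its middle
- books: stack of four grey paperbacks, 214 x 152 mm, 56 mm tall, on the right; origin at the centre of its underside
- mug: white mug, 80 mm across, 92 mm tall, on the left; origin at the centre of its underside
- tape: roll of tape lying flat, 92 mm across, 24 mm tall, front right; origin at the centre of its underside
- stapler: black stapler, 130 mm long, 52 mm tall, at the back; origin under its middle

How it is judged:
By the outcome, as a careful person would: the job done as asked, in the order asked, and still so for the second after the job is handed in, with the robot touching nothing.
It also fails if it takes over 48 s, if anything falls off the work surface, if the arm or the gripper's body presses on something with over 40 N, if the wrist force passes 120 N, or if a joint passes its speed limit or range.

ROBOT

A 6-joint arm with a two-finger parallel gripper is mounted at the origin on the work surface. World frame = base frame: x ahead of the robot, y to its left, z up, the work surface at z = 0. Lengths are in m, angles in rad, forces in N, time in s.
With the tool pointing down it reaches from about 0.375 to 0.9 m from the base axis. Payload 3.1 kg.
Tool frame: the origin (TCP) lies between the finger pads; the fingertips stand 11 mm ahead of it and the grasp point (between the pads) lies 8 mm behind it; z points along the fingers, y is the direction in which the jaws open and shut (so a half turn about z gives the same grasp; the last joint's range is limited). The gripper opens to 85 mm and grips with 20 to 120 N. Pads are 22 mm wide; open, the fingers measure 114 mm over their backs; the gripper's body (76 mm by 85 mm) begins 54 mm behind the grasp point. The pads swing forward as they close: fully open they stand 13 mm farther back than shut.
Start: joints at [-1.298, 0.527, 1.433, -0, 1.181, -0.178], TCP at [0.272, -0.563, 0.242] pointing down, gripper open.
Joint ranges: [-3.08, 3.08], [-0.75, 2.2], [0.22, 2.44], [-1.43, 4.57], [0, 2.65], [-2.85, 2.85]. Speed limits (rad/s): [2.79, 2.79, 3.14, 3.14, 3.14, 3.14].

INTERFACE

Orientations are given as a unit quaternion [x, y, z, w].
In Python, from station import manip gives the robot as it stands. The module is installed in compiled form; this text tells all that it offers.
- The arm moves only by the tool arm_command, never from a script. Its argument "rows" is a list of rows, each a list of 3 entries, a list of its own where there are three numbers: the shift along the world's x, y, z in mm, then the turn about the world's z in rad, then the closure, from -1 (fully open) to 1 (shut), so that 0 is half open. A call has 1 to 12 rows; each row shifts and turns the commanded pose from where the row before left it; what a row does not reach is not made up. A row lasts 1/8 s, in which the tool goes at most 62.5 mm and 10.7 degrees, less where a joint would pass 70% of its speed; a pose out of reach is approached as far as the arm can. A call with a gripper value outside its range is refused whole. The fingers move at their own pace and stop on an object; "squeeze" is the grip in N (left out, the last holds). Time passes only in rows, so rows that do not move let the fingers close. It gives the time, the measured TCP pose, the force and the opening at its end, in the units of the state.
- manip.sense(): the state, without advancing time (a new reading comes with each control period).
- manip.snapshot(name): name is "scene" or "side" or "wrist"; returns the picture (384x512x3 uint8, blue, green, red); there is no depth.
- manip.get_calibration(name): a dict with "fovy" (degrees; the focal length in pixels is half the picture's height over the tangent of half this angle, whatever the lens; pixels are square), "cx", "cy" (the principal point, pixels), "R" (3x3) and "t" (3): a world point X has camera coordinates R X + t. Camera axes: x right, y down, z forward; pixel columns grow to the right and rows downward; lengths in m; the calibration is good to about 2 mm. The wrist camera is an equidistant fisheye: a pixel r from the principal point sees the ray r / f radians off the axis. A picture is of the moment at which its call begins: read the wrist's pose just before it. get_calibration takes no time and is no camera call; for the wrist camera it gives the pose at the moment of the call.
- manip.sign_off(): hands the job in, once; it reports no verdict.
The state is a dict: "t": time; "q": joint angles; "qd": joint speeds; "tau": joint torques, N m; "tcp_pos": TCP position; "tool_rot": TCP orientation; "force": force on the tool from outside, world axes, zero at the start; "ft_torque": the same for the moment, N m; "finger_gap": opening from 0.0 (shut) to 1.0 (fully open).
Only numpy, scipy, OpenCV 4.12 (cv2) and the standard library are available. Lean on these libraries where they do the work, as an engineer would, in place of code of your own. Each camera call takes 0.05 s, during which the arm holds its last target.

## Working session

There is one attempt and no reset: what is moved stays moved. The work goes in short steps, Python scripts to look and compute and a tool call to move; the robot and the scene stay as the last step left them, time stands still between calls to the robot, and variables do not carry over. Pictures are saved under pics/ and viewed, and the job is handed in when it is done.

Besides the shell and the picture viewer there is one more tool, called after ">>>" in YAML: its name, and indented under it one key for each argument. arm_command: Moves the arm, as the interface text tells. Its arguments: {"type":"object","properties":{"rows":{"type":"array","items":{"type":"array"}},"squeeze":{"type":"number"}},"required":["rows"]}

```bash
mkdir -p pics; python3 - <<'E'
from station import manip
import cv2,numpy as np
s=manip.sense();print(s['t'],s['tcp_pos'],s['tool_rot'],s['finger_gap'])
for n in ['scene','side']:
    cv2.imwrite(f'pics/{n}0.png',manip.snapshot(n)); c=manip.get_calibration(n);print(n,c)
E
```

```text
0.0 [ 0.27210509 -0.56187846  0.24132043] [ 9.74707854e-01  2.23480209e-01 -6.77439712e-05 -1.09133453e-03] 0.9997942565760755
scene {'fovy': 42.98288699901987, 'cx': 256.5485032604583, 'cy': 190.08337142102633, 'R': array([[-0.58666383,  0.80979853,  0.00720333],
       [ 0.67203687,  0.49178621, -0.55363595],
       [-0.45187608, -0.31995728, -0.83272765]]), 't': array([ 0.33424658, -0.27875689,  1.90938755])}
side {'fovy': 50.239694029428755, 'cx': 257.840228462988, 'cy': 184.54594701804965, 'R': array([[-0.86919887, -0.49445104, -0.00339048],
       [-0.35822159,  0.63441711, -0.68497607],
       [ 0.34083811, -0.59416589, -0.72855767]]), 't': array([0.45427611, 0.31005221, 1.25166994])}
```

View pics/scene0.png

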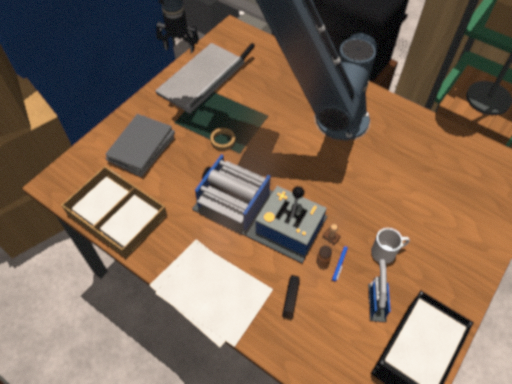

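View pics/side0.png

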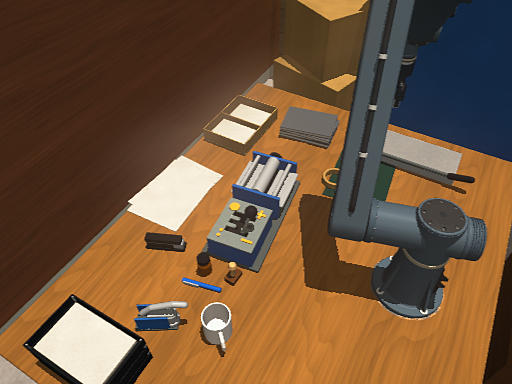

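```bash
python3 - <<'E'
import cv2
a=cv2.imread('pics/scene0.png');b=cv2.imread('pics/side0.png')
cv2.imwrite('pics/sc1.png',cv2.resize(a[170:270,240:340],None,fx=6,fy=6,interpolation=cv2.INTER_CUBIC))
cv2.imwrite('pics/si1.png',cv2.resize(b[180:280,200:300],None,fx=6,fy=6,interpolation=cv2.INTER_CUBIC))
E
```

```text
(no output)
```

View pics/sc1.png

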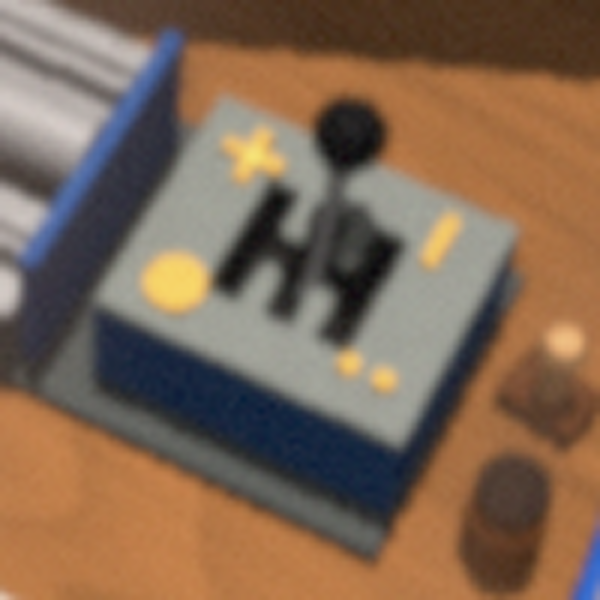

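View pics/si1.png

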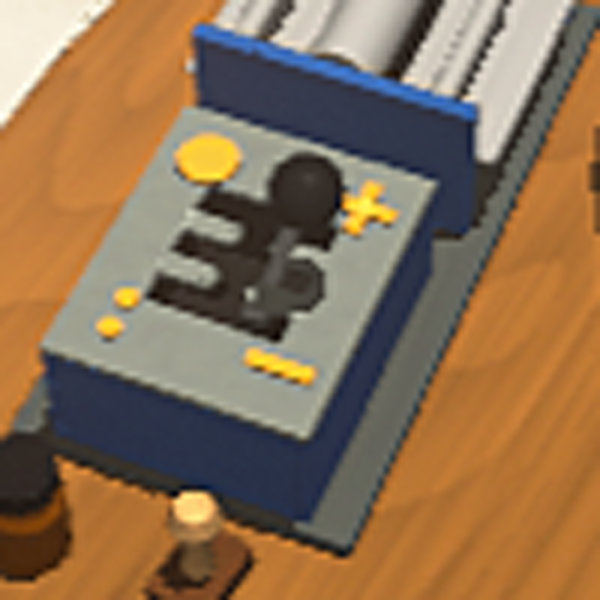

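```bash
cat > h.py <<'E'
import numpy as np
from station import manip
from scipy.optimize import least_squares
def proj(c,X):
    X=np.atleast_2d(X);p=X@np.array(c['R']).T+c['t'];f=192/np.tan(np.radians(c['fovy'])/2)
    return p[:,:2]/p[:,2:]*f+[c['cx'],c['cy']]
C={n:manip.get_calibration(n) for n in('scene','side')}
def M(p,L):
    c,s=np.cos(p[2]),np.sin(p[2]);return np.asarray(L)@np.array([[c,-s,0],[s,c,0],[0,0,1]]).T+[p[0],p[1],0]
def knob(t,s): # local knob from joint angles: approx tilt about y, swing about x
    d=np.array([np.tan(t),np.tan(s),1]);d/=np.linalg.norm(d);return d*.15+[0,0,.022]
E
cat > fit.py <<'E'
from h import *
L=np.array([[-75,-90,92],[-75,90,92],[75,90,92],[75,-90,92],[46,-56,95],[-46,-56,95],[-46,56,95],[46,56,95]])/1000
cr=lambda a,o:(np.array(a)+.5)/6-.5+o
o={'scene':cr([[225,97],[515,232],[405,445],[97,308],[175,280],[252,155],[440,240],[367,371]],[240,170]),
'side':cr([[437,182],[305,437],[45,352],[185,108],[208,160],[368,208],[280,365],[118,312]],[200,180])}
k={'scene':cr([[350,133]],[240,170]),'side':cr([[307,192]],[200,180])}
for ns in (['scene','side'],['scene'],['side']):
    r=least_squares(lambda p:np.concatenate([(proj(C[n],M(p,L))-o[n]).ravel() for n in ns]),[.5,0,0])
    print(ns,r.x,np.abs(r.fun).max().round(2))
    if len(ns)==2:P=r.x
g=least_squares(lambda X:np.concatenate([(proj(C[n],X)-k[n]).ravel() for n in k]),[*P[:2],.17])
c,s=np.cos(P[2]),np.sin(P[2]);d=g.x-[P[0],P[1],0]
print('knob',g.x,np.abs(g.fun).max(),'local',c*d[0]+s*d[1],-s*d[0]+c*d[1],d[2]-.092)
E
python3 fit.py
```

```text
['scene', 'side'] [0.52724082 0.10412049 0.13502134] 0.89
['scene'] [0.52682716 0.10447782 0.137569  ] 0.84
['side'] [0.52776403 0.10349212 0.13249938] 0.77
knob [0.48983848 0.0994499  0.16969738] 0.0684025523030698 local -0.03769064195863896 0.0004067086866042036 0.07769738470193593
```

>>> arm_command:
  rows:
    - [[10,39,0],-0.0263,1]
    - [[10,39,0],-0.0263,1]
    - [[10,39,0],-0.0263,1]
    - [[10,39,0],-0.0263,1]
    - [[10,39,0],-0.0263,1]
    - [[10,39,0],-0.0263,1]
    - [[10,39,0],-0.0263,1]
    - [[10,39,0],-0.0263,1]
    - [[10,39,0],-0.0263,1]
    - [[10,39,0],-0.0263,1]
    - [[10,39,0],-0.0263,1]
    - [[10,39,0],-0.0263,1]
  squeeze: 20

```text
t: 1.6
tcp_pos: [0.3924, -0.0932, 0.2422]
tool_rot: [0.998, 0.067, -0.0, -0.0]
force: [0.3, -0.4, -0.5]
finger_gap: 0.002
```

>>> arm_command:
  rows:
    - [[8,31,0],0,1]
    - [[8,31,0],0,1]
    - [[8,31,0],0,1]
    - [[8,31,0],0,1]
    - [[8,31,0],0,1]
    - [[8,31,0],0,1]
    - [[0,0,0],0,1]

```text
t: 2.48
tcp_pos: [0.4404, 0.0929, 0.2421]
tool_rot: [0.998, 0.069, -0.0, -0.0]
force: [-0.2, -0.7, -0.0]
finger_gap: -0.0
```

```bash
cat > look.py <<'E'
import sys,cv2
from h import *
tag=sys.argv[1]
s=manip.sense();print(s['t'],s['tcp_pos'].round(4),s['force'].round(1),s['finger_gap'])
P=[.5272,.1041,.135];c_,s_=np.cos(P[2]),np.sin(P[2]);d=s['tcp_pos']-np.array([P[0],P[1],0])
print('tcp local mm',(1000*np.array([c_*d[0]+s_*d[1],-s_*d[0]+c_*d[1],d[2]])).round(1))
ims=[]
for n,(x,y) in dict(scene=(240,160),side=(200,180)).items():
    a=manip.snapshot(n);ims.append(cv2.resize(a[y:y+100,x:x+100],None,fx=4,fy=4,interpolation=cv2.INTER_CUBIC))
cv2.imwrite(f'pics/{tag}.png',np.hstack(ims))
if len(sys.argv)>2:
    cv2.imwrite(f'pics/{tag}w.png',manip.snapshot('wrist'))
E
python3 look.py p1 w
```

```text
2.475 [0.4404 0.0929 0.2421] [-0.2 -0.7 -0. ] -0.0003787307050006279
tcp local mm [-87.6   0.6 242.1]
```

View pics/p1.png

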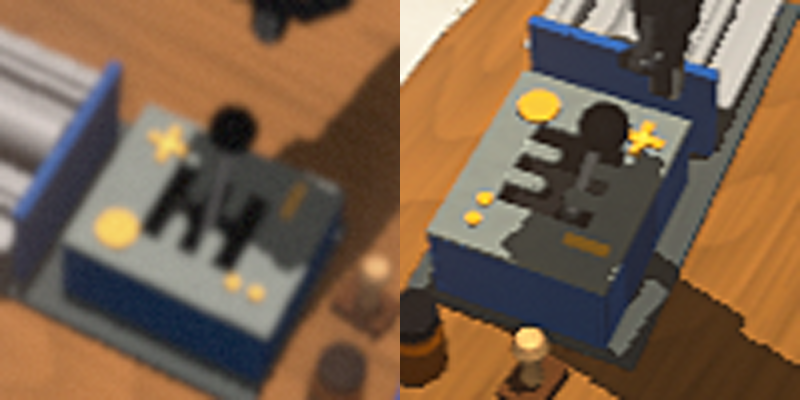

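View pics/p1w.png

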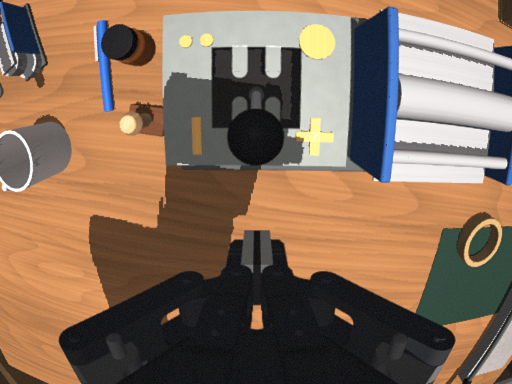

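>>> arm_command:
  rows:
    - [[0,0,-25],0,1]
    - [[0,0,-25],0,1]
    - [[0,0,-24],0,1]
    - [[5.0,0.7,0],0,1]
    - [[5.0,0.7,0],0,1]
    - [[5.0,0.7,0],0,1]
    - [[5.0,0.7,0],0,1]
    - [[5.0,0.7,0],0,1]
    - [[5.0,0.7,0],0,1]
    - [[5.0,0.7,0],0,1]
    - [[0,0,0],0,1]

```text
t: 4.0
tcp_pos: [0.4761, 0.0965, 0.1683]
tool_rot: [0.998, 0.068, 0.001, -0.0]
force: [-0.2, -0.4, -0.5]
finger_gap: 0.001
```

```bash
python3 look.py p2 w
```

```text
4.0 [0.4761 0.0965 0.1683] [-0.2 -0.4 -0.5] 0.0010809109284082778
tcp local mm [-51.7  -0.7 168.3]
```

View pics/p2.png

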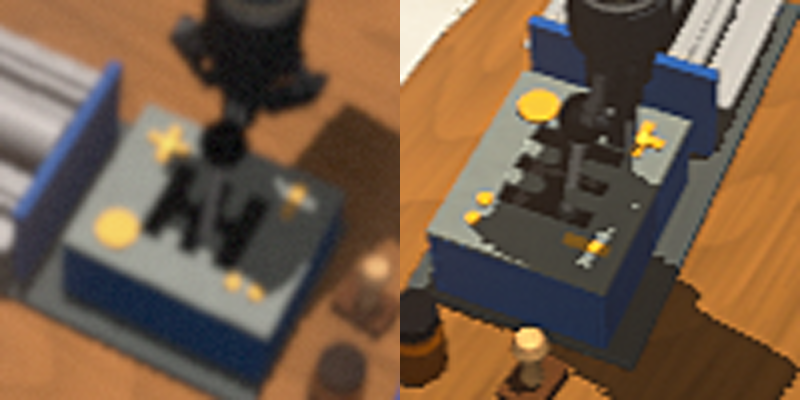

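View pics/p2w.png

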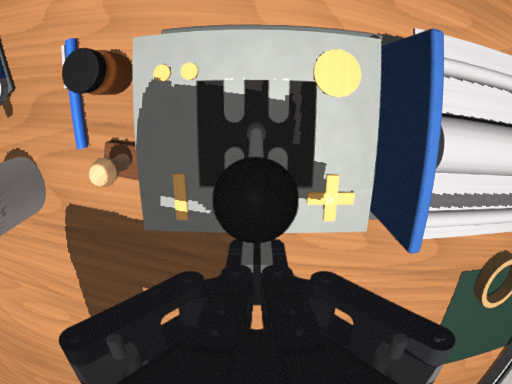

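```bash
cat > kn.py <<'E'
import sys
from h import *
a=[float(v) for v in sys.argv[1:5]]
k={'scene':(np.array(a[:2])+.5)/4-.5+[240,160],'side':(np.array(a[2:])-[400,0]+.5)/4-.5+[200,180]}
P=[.5272,.1041,.135]
r=least_squares(lambda q:np.concatenate([(proj(C[n],M(P,knob(*q)))-k[n]).ravel() for n in k]),[0,0])
print('tilt,swing',r.x,'res',r.fun.round(2),'local',knob(*r.x)*1000)
E
python3 kn.py 233 129 605 124; python3 kn.py 224 144 588 117
```

```text
tilt,swing [-0.2497032  -0.01272967] res [-0.72  0.21  0.05  0.81] local [-37.06463594  -1.85018962 167.3368142 ]
tilt,swing [-0.14688044 -0.01035593] res [-0.41 -0.45 -0.36  0.56] local [-21.95178066  -1.53663719 170.37708068]
```

>>> arm_command:
  rows:
    - [[5.0,0.7,0],0,1]
    - [[5.0,0.7,0],0,1]
    - [[5.0,0.7,0],0,1]
    - [[4,0.6,0],0,1]
    - [[2,0.3,0],0,1]
    - [[0,0,0],0,1]

```text
t: 4.9
tcp_pos: [0.4967, 0.0994, 0.1683]
tool_rot: [0.998, 0.068, 0.0, 0.0]
force: [-1.4, -0.4, 0.5]
finger_gap: 0.0
```

```bash
python3 look.py p3 w
```

```text
4.9 [0.4967 0.0994 0.1683] [-1.4 -0.4  0.5] 0.0004209623423160973
tcp local mm [-30.9  -0.6 168.3]
```

View pics/p3.png

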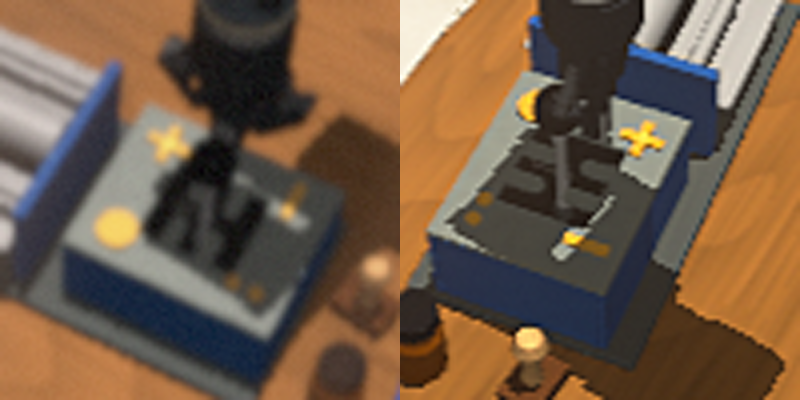

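View pics/p3w.png

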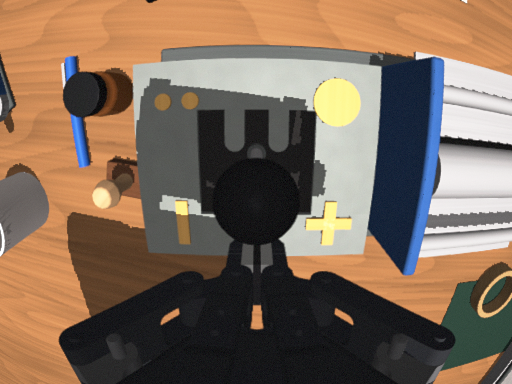

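```bash
python3 kn.py 211 160 560 108; python3 -c "
import cv2;a=cv2.imread('pics/p3.png');cv2.imwrite('pics/p3z.png',cv2.resize(a[60:260,440:640],None,fx=3.5,fy=3.5))"
python3 - <<'E'
from h import *
P=[.5272,.1041,.135]
for t in(-.05,0,.05):
  X=M(P,knob(t,0));print(t,(proj(C['scene'],X)-[240,160])*4+1.5,(proj(C['side'],X)-[200,180])*4+[401.5,1.5])
E
```

```text
tilt,swing [-0.00469301 -0.01390034] res [-0.29  0.3   0.26  0.35] local [ -0.70388066  -2.0849611  171.98385743]
-0.05 [[216.13430959 155.84124996]] [[568.17235284 114.04984592]]
0 [[211.89584623 162.95584317]] [[559.10721112 111.08389865]]
0.05 [[207.60273786 170.36846721]] [[550.08801802 108.44465805]]
```

View pics/p3z.png

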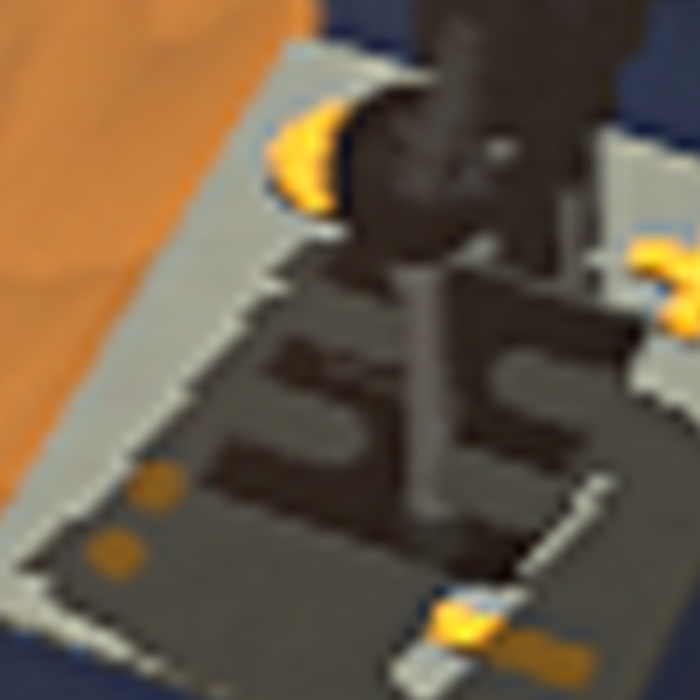

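>>> arm_command:
  rows:
    - [[-15,-2,0],0,1]
    - [[-15,-2,0],0,1]
    - [[0,0,30],0,1]
    - [[0,0,30],0,1]
    - [[5.9,6.7,0],0.1745,1]
    - [[5.9,6.7,0],0.1745,1]
    - [[5.9,6.7,0],0.1745,1]
    - [[5.9,6.7,0],0.1745,1]
    - [[5.9,6.7,0],0.1745,1]
    - [[5.9,6.7,0],0.1745,1]
    - [[5.9,6.7,0],0.1745,1]
    - [[5.9,6.7,0],0.1745,1]

```text
t: 6.55
tcp_pos: [0.5123, 0.149, 0.2281]
tool_rot: [0.719, 0.695, -0.0, -0.0]
force: [-0.2, 0.4, 0.7]
finger_gap: 0.004
```

>>> arm_command:
  rows:
    - [[6.2,6.7,0],0.1745,1]
    - [[0,0,0],0,1]

```text
t: 6.8
tcp_pos: [0.5189, 0.1557, 0.2282]
tool_rot: [0.658, 0.753, -0.0, -0.0]
force: [-1.2, -0.7, -0.4]
finger_gap: -0.0
```

```bash
python3 look.py p4 w; python3 -c "
from station import manip;print(manip.sense()['q'],manip.sense()['tool_rot'])"
```

```text
6.8 [0.5189 0.1557 0.2282] [-1.2 -0.7 -0.4] -8.113827356143373e-05
tcp local mm [ -1.2  52.3 228.2]
[ 8.46400975e-02  4.34046048e-01  1.65735647e+00 -1.58032813e-04
  1.05119071e+00 -4.79441144e-02] [ 6.58682707e-01  7.52420651e-01 -4.07776992e-04 -2.97843000e-04]
```

View pics/p4w.png

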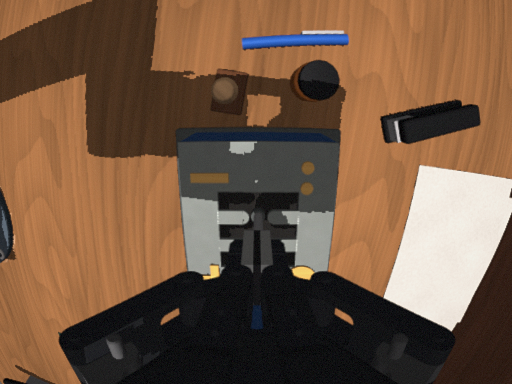

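View pics/p4.png

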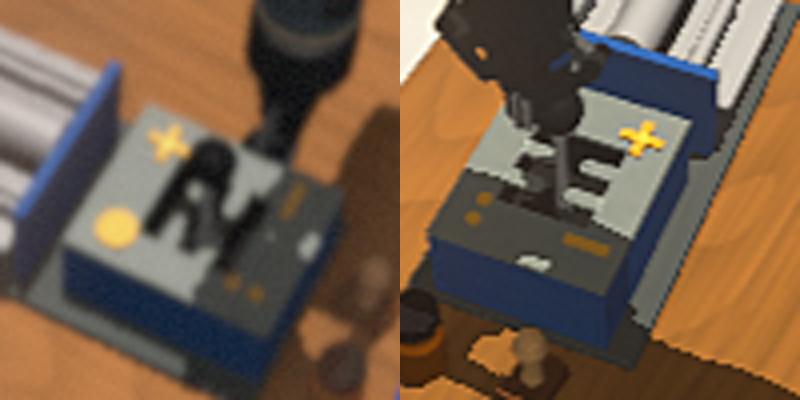

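>>> arm_command:
  rows:
    - [[1,0,-23],0,1]
    - [[0,0,-23],0,1]
    - [[0,0,-22],0,1]
    - [[0.8,-6,0],0,1]
    - [[0.8,-6,0],0,1]
    - [[0.8,-6,0],0,1]
    - [[0.8,-6,0],0,1]
    - [[0.8,-6,0],0,1]
    - [[0.8,-6,0],0,1]
    - [[0.8,-6,0],0,1]
    - [[0.8,-6,0],0,1]

```text
t: 8.32
tcp_pos: [0.5272, 0.1073, 0.1603]
tool_rot: [0.658, 0.753, -0.0, -0.0]
force: [0.3, 1.4, 0.4]
finger_gap: -0.002
```

```bash
python3 look.py p5
```

```text
8.325 [0.5272 0.1073 0.1603] [0.3 1.4 0.4] -0.0015605483314367512
tcp local mm [  0.4   3.2 160.3]
```

View pics/p5.png

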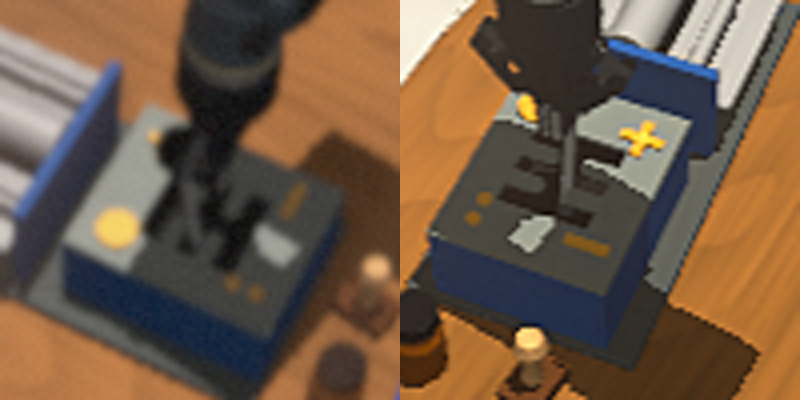

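>>> arm_command:
  rows:
    - [[0.8,-6,0],0,1]
    - [[0.8,-6,0],0,1]
    - [[0.8,-6,0],0,1]
    - [[0.6,-4,0],0,1]
    - [[0.4,-3,0],0,1]
    - [[0,0,0],0,1]

```text
t: 9.18
tcp_pos: [0.5305, 0.0824, 0.1604]
tool_rot: [0.658, 0.753, -0.0, 0.0]
force: [-0.1, -0.3, -0.0]
finger_gap: -0.003
```

>>> arm_command:
  rows:
    - [[0.3,-2,0],0,1]
    - [[0,0,0],0,1]

```text
t: 9.43
tcp_pos: [0.5308, 0.0807, 0.1603]
tool_rot: [0.658, 0.753, -0.0, 0.0]
force: [-0.3, 1.0, -1.8]
finger_gap: -0.006
```

>>> arm_command:
  rows:
    - [[0.3,-2,0],0,1]
    - [[0,0,0],0,1]

```text
t: 9.68
tcp_pos: [0.5311, 0.0786, 0.1603]
tool_rot: [0.658, 0.753, -0.0, -0.0]
force: [-1.3, 1.2, -1.5]
finger_gap: 0.002
```

```bash
python3 look.py p6 w
```

```text
9.675 [0.5311 0.0786 0.1603] [-1.3  1.2 -1.5] 0.001917312351649008
tcp local mm [  0.5 -25.8 160.3]
```

View pics/p6.png

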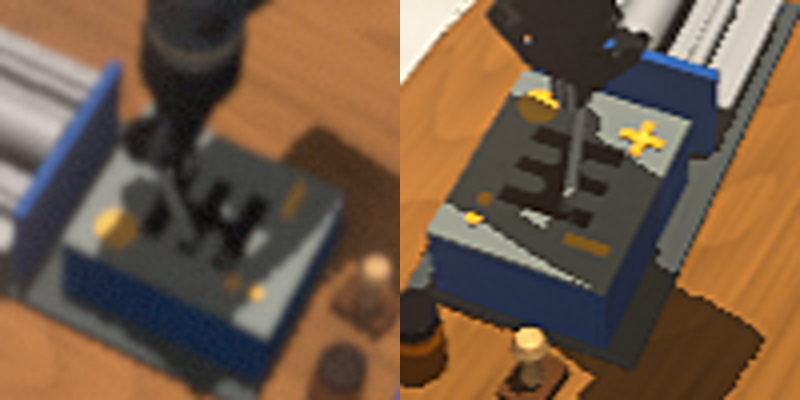

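View pics/p6w.png

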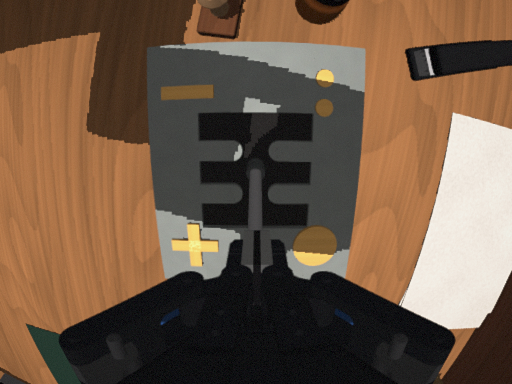

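>>> arm_command:
  rows:
    - [[0.2,-1.5,0],0,1]
    - [[0,0,0],0,1]

```text
t: 10.07
tcp_pos: [0.5314, 0.0771, 0.1603]
tool_rot: [0.658, 0.753, 0.0, -0.0]
force: [0.6, 1.6, -0.8]
finger_gap: 0.003
```

```bash
python3 - <<'E'
from h import *
P=[.5272,.1041,.135]
for s in(-.34,-.37,-.405):
  X=M(P,knob(0,s));print(s,knob(0,s)*1000,(proj(C['scene'],X)-[240,160])*4+1.5,(proj(C['side'],X)-[200,180])*4+[401.5,1.5])
E
```

```text
-0.34 [  0.         -50.02306382 163.41319983] [[153.13484648 142.96965219]] [[585.1648551   72.63420968]]
-0.37 [  0.         -54.24231479 161.84910184] [[148.20444246 141.89684139]] [[587.31756453  70.20412626]]
-0.405 [  0.         -59.10281406 159.86535957] [[142.53473556 140.79254102]] [[589.78686692  67.57580414]]
```

>>> arm_command:
  rows:
    - [[0.2,-1.5,0],0,1]
    - [[0,0,0],0,1]

```text
t: 10.32
tcp_pos: [0.5316, 0.0756, 0.1603]
tool_rot: [0.658, 0.753, -0.0, 0.0]
force: [-0.7, 0.6, -0.8]
finger_gap: -0.003
```

>>> arm_command:
  rows:
    - [[0.1,-1,0],0,1]
    - [[0,0,0],0,1]

```text
t: 10.58
tcp_pos: [0.5315, 0.0749, 0.1602]
tool_rot: [0.658, 0.753, 0.0, -0.0]
force: [-0.6, 3.5, -1.7]
finger_gap: -0.001
```

>>> arm_command:
  rows:
    - [[0.1,-1,0],0,1]
    - [[0,0,0],0,1]

```text
t: 10.82
tcp_pos: [0.5315, 0.0742, 0.1601]
tool_rot: [0.658, 0.753, 0.0, -0.001]
force: [-0.6, 4.1, -3.0]
finger_gap: 0.0
```

>>> arm_command:
  rows:
    - [[-1.7,12.4,0],0,1]
    - [[-1.7,12.4,0],0,1]
    - [[0,0,30],0,1]
    - [[0,0,30],0,1]
    - [[-5.8,-6.7,0],-0.1745,1]
    - [[-5.8,-6.7,0],-0.1745,1]
    - [[-5.8,-6.7,0],-0.1745,1]
    - [[-5.8,-6.7,0],-0.1745,1]
    - [[-5.8,-6.7,0],-0.1745,1]
    - [[-5.8,-6.7,0],-0.1745,1]
    - [[-5.8,-6.7,0],-0.1745,1]
    - [[-5.8,-6.7,0],-0.1745,1]

```text
t: 12.32
tcp_pos: [0.4819, 0.045, 0.2207]
tool_rot: [0.988, 0.152, 0.0, 0.001]
force: [0.2, 0.1, -0.1]
finger_gap: 0.0
```

>>> arm_command:
  rows:
    - [[-5.8,-6.7,0],-0.1745,1]
    - [[0,0,0],0,1]

```text
t: 12.58
tcp_pos: [0.4759, 0.0382, 0.2206]
tool_rot: [0.998, 0.069, 0.0, 0.0]
force: [0.1, 0.7, -0.2]
finger_gap: -0.001
```

```bash
python3 look.py p7 w; python3 -c "
from station import manip;print(manip.sense()['tool_rot'])"
```

```text
12.575 [0.4759 0.0382 0.2206] [ 0.1  0.7 -0.2] -0.001347584950485053
tcp local mm [-59.7 -58.4 220.6]
[9.97623994e-01 6.88925213e-02 3.94522164e-04 1.74870781e-04]
```

View pics/p7w.png

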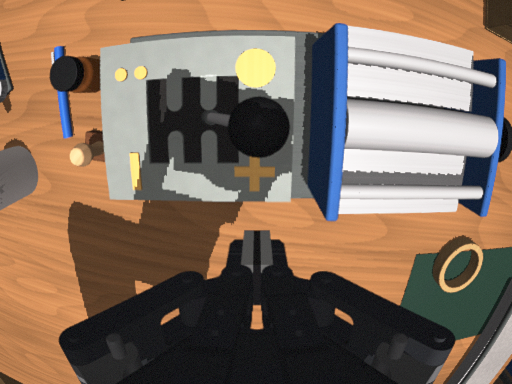

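View pics/p7.png

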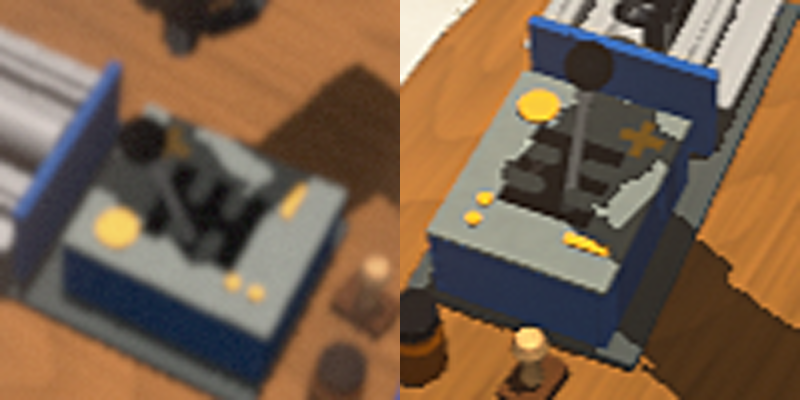

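```bash
python3 kn.py 141.5 140 589 65
```

```text
tilt,swing [ 0.00423791 -0.41350134] res [-0.17  0.27  0.17  0.44] local [  0.58210992 -60.27225097 159.35689612]
```

>>> arm_command:
  rows:
    - [[0,0,-23],0,1]
    - [[0,0,-22],0,1]
    - [[0,0,-21],0,1]
    - [[6,0.8,0],0,1]
    - [[6,0.8,0],0,1]
    - [[6,0.8,0],0,1]
    - [[6,0.8,0],0,1]
    - [[6,0.8,0],0,1]
    - [[6,0.8,0],0,1]
    - [[6,0.8,0],0,1]
    - [[6,0.8,0],0,1]

```text
t: 14.1
tcp_pos: [0.5244, 0.0446, 0.1543]
tool_rot: [0.998, 0.068, -0.0, -0.0]
force: [-0.7, -1.1, 1.0]
finger_gap: 0.004
```

>>> arm_command:
  rows:
    - [[6,0.8,0],0,1]
    - [[0,0,0],0,1]

```text
t: 14.35
tcp_pos: [0.5308, 0.0455, 0.1542]
tool_rot: [0.998, 0.068, 0.0, -0.0]
force: [-0.5, -0.6, -0.1]
finger_gap: 0.002
```

```bash
python3 look.py p8
```

```text
14.35 [0.5308 0.0455 0.1542] [-0.5 -0.6 -0.1] 0.0016892365156131472
tcp local mm [ -4.3 -58.6 154.2]
```

View pics/p8.png

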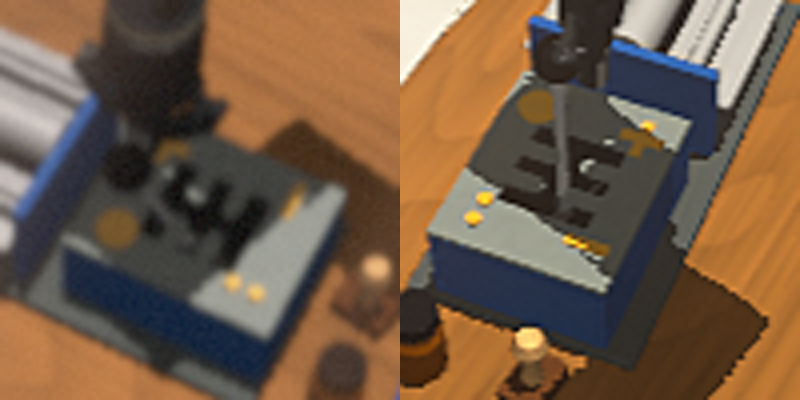

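>>> arm_command:
  rows:
    - [[5,0.7,0],0,1]
    - [[5,0.7,0],0,1]
    - [[5,0.7,0],0,1]
    - [[3,0.4,0],0,1]
    - [[0,0,0],0,1]

```text
t: 15.08
tcp_pos: [0.5486, 0.0478, 0.1543]
tool_rot: [0.998, 0.068, 0.0, 0.0]
force: [-1.1, -0.7, -0.2]
finger_gap: 0.0
```

>>> arm_command:
  rows:
    - [[1.5,0.2,0],0,1]
    - [[0,0,0],0,1]

```text
t: 15.32
tcp_pos: [0.5495, 0.0481, 0.1543]
tool_rot: [0.998, 0.068, -0.0, 0.0]
force: [-0.3, -0.4, -1.1]
finger_gap: 0.001
```

>>> arm_command:
  rows:
    - [[1,0.1,0],0,1]
    - [[0,0,0],0,1]

```text
t: 15.58
tcp_pos: [0.5502, 0.0482, 0.1542]
tool_rot: [0.998, 0.068, -0.001, -0.0]
force: [-1.8, 0.7, -1.6]
finger_gap: 0.002
```

>>> arm_command:
  rows:
    - [[1,0.1,0],0,1]
    - [[0,0,0],0,1]

```text
t: 15.82
tcp_pos: [0.5509, 0.0483, 0.1541]
tool_rot: [0.998, 0.068, -0.001, -0.0]
force: [-2.6, 0.1, -2.4]
finger_gap: -0.002
```

>>> arm_command:
  rows:
    - [[1,0.1,0],0,1]
    - [[0,0,0],0,1]

```text
t: 16.08
tcp_pos: [0.5518, 0.0485, 0.154]
tool_rot: [0.998, 0.068, -0.001, -0.0]
force: [-4.1, 0.6, -2.4]
finger_gap: -0.001
```

```bash
python3 look.py p9
```

```text
16.075 [0.5518 0.0485 0.154 ] [-4.1  0.6 -2.4] -0.0009358302543919721
tcp local mm [ 16.8 -58.4 154. ]
```

View pics/p9.png

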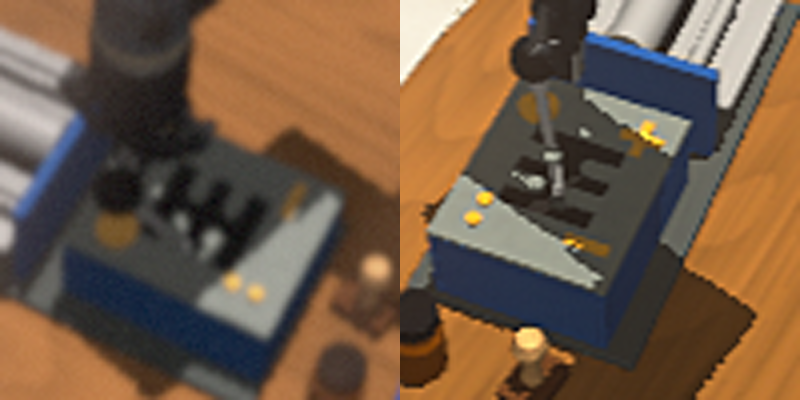

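```bash
python3 kn.py 118 187 535 58;python3 - <<'E'
from h import *
P=[.5272,.1041,.135]
for X in ([.046,-.056,.153],[.038,-.057,.156]):
  X=M(P,np.array(X));print((proj(C['scene'],X)-[240,160])*4+1.5,(proj(C['side'],X)-[200,180])*4+[401.5,1.5])
E
```

```text
tilt,swing [ 0.32858766 -0.4107362 ] res [0.03 0.57 0.58 0.3 ] local [ 44.7529864  -57.1648805  153.26060584]
[[118.68937261 191.27728389]] [[535.30076462  60.00566188]]
[[122.41801949 180.93428399]] [[544.82616042  59.39385065]]
```

>>> arm_command:
  rows:
    - [[1.5,0.2,0],0,1]
    - [[0,0,0],0,1]

```text
t: 16.42
tcp_pos: [0.5528, 0.0487, 0.1538]
tool_rot: [0.998, 0.068, -0.002, -0.0]
force: [-5.6, 0.4, -2.9]
finger_gap: 0.002
```

>>> arm_command:
  rows:
    - [[1.5,0.2,0],0,1]
    - [[0,0,0],0,1]

```text
t: 16.68
tcp_pos: [0.5537, 0.0489, 0.1536]
tool_rot: [0.998, 0.068, -0.002, -0.0]
force: [-7.5, -0.6, -2.3]
finger_gap: -0.002
```

>>> arm_command:
  rows:
    - [[-10,-1.3,0],0,1]
    - [[-15,-2,0],0,1]
    - [[-15,-2,0],0,1]
    - [[-15,-2,0],0,1]
    - [[-20,-2.7,15],0,1]
    - [[-25,-3.4,30],0,1]
    - [[-20,-3,30],0,1]
    - [[0,0,20],0,1]
    - [[0,0,0],0,1]

```text
t: 17.8
tcp_pos: [0.4367, 0.032, 0.2509]
tool_rot: [0.998, 0.067, 0.003, 0.001]
force: [-0.2, -0.5, -0.2]
finger_gap: -0.001
```

```bash
python3 look.py p10 w
```

```text
17.8 [0.4367 0.032  0.2509] [-0.2 -0.5 -0.2] -0.0013798255629407106
tcp local mm [-99.3 -59.2 250.9]
```

View pics/p10.png

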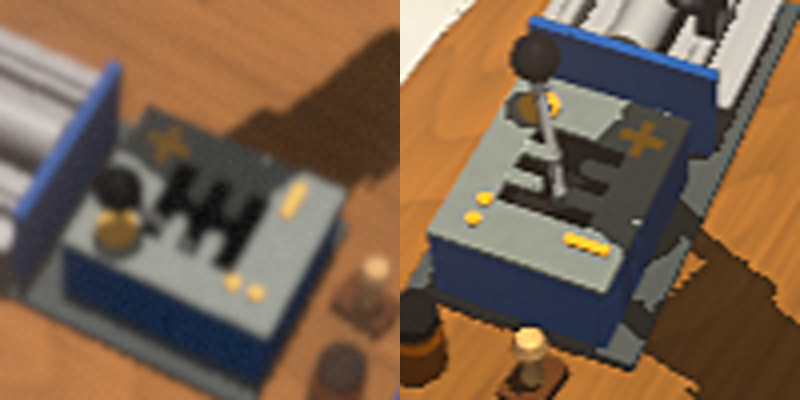

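View pics/p10w.png

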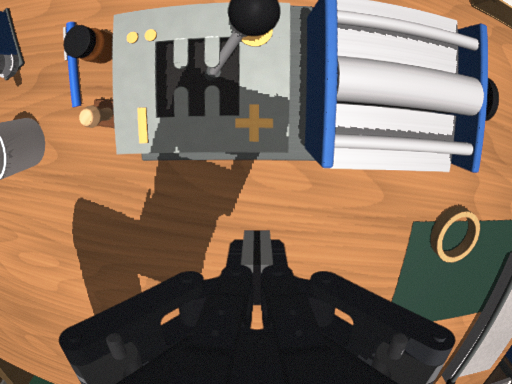

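```bash
python3 kn.py 117.5 188 535 57.5; python3 kn.py 117.5 190 534.5 58; python3 - <<'E'
import cv2
a=cv2.imread('pics/p10.png')
for i,x in enumerate((0,400)):
    g=cv2.resize(a[0:260,x+60:x+220],None,fx=2.5,fy=2.5,interpolation=cv2.INTER_CUBIC); 
    cv2.imwrite(f'pics/p10_{i}.png',g)
# dark-blob centroid for the knob
for nm,(u,v) in dict(scene=(117,188),side=(535,58)).items():
    m=(a.max(2)<55).astype('uint8'); n,l,s,c=cv2.connectedComponentsWithStats(m)
    print(nm,l[v,u],s[l[v,u]],c[l[v,u]])
E
```

```text
tilt,swing [ 0.33281648 -0.41382556] res [-0.03  0.45  0.48  0.38] local [ 45.26159237 -57.5057895  152.93690248]
tilt,swing [ 0.3394537 -0.4114671] res [-0.04  0.26  0.29  0.29] local [ 46.1884911  -57.07816418 152.80025407]
scene 32 [  82  146   57   64 1655] [113.7510574  185.64773414]
side 0 [     0      0    800    400 298216] [398.24940647 197.42158368]
```

```bash
python3 -c "
from station import manip;print(manip.sign_off())"
```

```text
the job is handed in; nothing more can be done
None
```

The lever is fully home in the slot with the round disc mark, which is the far right corner (+x, -y). I handed the job in at about 17.9 s of the 48 s allowed.

- **Moves:** With the fingers shut, I pushed the knob out of the middle lane to upright. I then pushed it sideways through the cross channel to the -y stop, and forward into the disc slot until it met the end stop. After that the gripper backed off and rose clear. I never gripped the knob.
- **Forces:** At the end of the sideways push the sensor read about 5 N. At the slot's end it read about 8 N.
- **Final knob position:** After backing off, both cameras put the knob at about (+45 to +46, -57, 61 above the plate) mm from the gate centre. The target is (+46, -56, 61). The picture fits leave about 0.5 px of error, so about 1 mm of that is uncertain. An automatic search for the dark ball did not isolate it, so I picked those pixels by eye.
- **Other objects:** The last pictures show the ink jar, stamp, marker and tape where they stood. I did not check the other objects one by one, but the tool never went near them and felt no unexpected force.

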